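# Pull the blue pocket plug from the neck-carving bed

### The job

Take the red T-handled puller from its stand, put its foot down through the slot of the blue plug and give it a quarter turn so that it locks, then pull the plug straight up out of the carving bed. Set plug and puller down together in the grey tray, upright, with the puller still locked in the plug, and let go; leave the yellow plug in its pocket.

Things in the scene. Friction and masses are not known exactly. Their poses are not given: they have to be found in the camera images.
- puller_grip (a point): Centre of the puller's handle, a red bar 80 (x) x 16 (y) x 20 mm; z up. Stands loose, upright in a wooden stand 45 mm high; rises 24 mm to leave it. Below this point: stem 14 mm thick, steel collar 50 mm across (top 42, underside 48 mm down), shaft 18 mm thick, then the foot, a crossbar 44 (x, in line with the handle) x 14 (y) x 8 mm, underside 72 mm down. 0.25 kg.
- plug_blue_top (a point): Top centre of the blue-topped hollow plug, 76 x 76 x 50 mm, 0.3-0.45 kg, flush in a 50 mm deep pocket of a bed 60 mm high. Top plate 7 mm, slot 56 (x) x 28 (y) mm; space below 60 x 60 x 38 mm. With collar on plate, handle centre is 48 mm above this point, foot 9 mm below the plate, free to turn either way. A quarter turn locks it; lifted, the handle centre is 57 mm above.
- plug_yellow_top (a point): Top centre of the yellow-topped plug, same shape as the blue one, in the other pocket of the same bed (wooden block 310 x 170 mm, 60 mm high), 150 mm away. To be left alone.
- tray: Grey open tray fixed to the bench, 200 x 200 mm, walls 20 mm high, floor 5 mm thick; origin at the centre of its underside, z up. Empty; plug and puller go in at any yaw.
Things that resemble listed ones, but are neither listed nor needed, are in the scene too. What is shaped like the part that bears puller_grip but green, pink or turquoise is not meant.

How it is judged:
By the outcome, as a careful person would: the job done as asked, in the order asked, and still so for the second after the job is handed in, with the robot touching nothing.
It also fails if it takes over 58 s, if anything falls off the work surface, if the arm or the gripper's body presses on something with over 40 N, if the wrist force passes 120 N, or if a joint passes its speed limit or range.

### The arm

A 6-joint arm with a two-finger parallel gripper is mounted at the origin on the work surface. World frame = base frame: x ahead of the robot, y to its left, z up, the work surface at z = 0. Lengths are in m, angles in rad, forces in N, time in s.
With the tool pointing down it reaches from about 0.35 to 0.875 m from the base axis. Payload 4.2 kg.
Tool frame: the origin (TCP) lies on the centre line of the jaws, within the pads' length; the fingertips stand 8 mm ahead of it and the grasp point (between the pads) lies 11 mm behind it (bot.tip_reach is the distance from the TCP to the fingertips, in m); z points along the fingers, y is the direction in which the jaws open and shut (so a half turn about z gives the same grasp; the last joint's range is limited). The gripper opens to 87 mm and grips with 3 to 60 N. Pads are 19 mm wide; open, the fingers measure 117 mm over their backs; the gripper's body (75 mm by 190 mm) begins 51 mm behind the grasp point.
Start: joints at [1.599, 0.385, 0.008, 0, -1.194, -0.259], TCP at [0.143, 0.608, 0.231] pointing down, gripper open.
Joint ranges: [-3.14, 3.14], [-1.21, 2.06], [-1.07, 1.41], [-3.16, 2.05], [-2.99, -0.16], [-3.1, 3.1]. Speed limits (rad/s): [2.79, 2.79, 3.14, 3.14, 3.14, 3.14].

### API

Orientations are given as a unit quaternion [x, y, z, w].
In Python, from workcell import bot gives the robot as it stands. The module is installed in compiled form; this text tells all that it offers.
- The arm moves only by the tool jog_arm, never from a script. Its argument "moves" is a list of rows, each a list of 6 numbers: the shift along the tool's x, y, z in cm, then the turn, a rotation vector about the tool's x, y, z in degrees. A call has 1 to 10 rows; each row shifts and turns the pose as measured when the row begins, along the tool's axes as they then stand; what a row does not reach is not made up. A row lasts 1/8 s, in which the tool goes at most 62.5 mm and 10.7 degrees, less where a joint would pass 70% of its speed; a pose out of reach is approached as far as the arm can. A call is refused whole if a number of a shift passes 6.25 or a number of a turn 10.7, either way. A call with a gripper value outside its range is refused whole. "gripper" is the finger opening in cm, from 0 to 8.7, set as the call begins (left out, the last holds). The fingers move at their own pace and stop on an object; "grip_force" is the grip in N (left out, the last holds). Time passes only in rows, so rows that do not move let the fingers close. It gives the time, the measured TCP pose, the force and the opening at its end, in the units of the state.
- bot.get_obs(): the state, without advancing time (a new reading comes with each control period).
- bot.grab_frame(name): name is "side" or "top" or "wrist"; returns the picture (384x512x3 uint8, red, green, blue); there is no depth.
- bot.get_calibration(name): a dict with "vfov" (degrees; the focal length in pixels is half the picture's height over the tangent of half this angle, whatever the lens; pixels are square), "cx", "cy" (the principal point, pixels), "k1" (the pictures are not rectified: a ray, as slopes to the right and down, at radius r is drawn at 1 + k1 r^2 times it, then the intrinsics apply), "position" and "attitude" of the camera in the world. Camera axes: x right, y down, z forward; pixel columns grow to the right and rows downward; lengths in m; the calibration is good to about 2 mm. A picture is of the moment at which its call begins: read the wrist's pose just before it. get_calibration takes no time and is no camera call; for the wrist camera it gives the pose at the moment of the call.
- bot.finish_job(): hands the job in, once; it reports no verdict.
Trained networks look in the newest picture that a camera, given by its name, has taken for a name from the list of things; names that differ only in an ending like _2 or _b are one class to them, and where a whole thing is asked for, a point or a joint stands for the part that bears it (a point fixed in the world has none). Each returns a list of dicts, best first, with "score" (0 to 1); they miss things now and then, are a little off and sometimes report something else, mostly with a low value. They report only what shows in the picture. A call takes as long as a camera call. They do not tell look-alikes from the thing itself.
- bot.find_in(thing, camera): "point" ([row, column] in pixels, amid what is visible of it).
- bot.masks_of(thing, camera): "region" (384x512 bool, what is visible of it) and "point" ([row, column] in pixels, amid what is visible of it).
The state is a dict: "time": time; "joints": joint angles; "qd": joint speeds; "joint_torque": joint torques, N m; "tool_pos": TCP position; "orientation": TCP orientation; "contact_force": force on the tool from outside, world axes, zero at the start; "moment": the same for the moment, N m; "gripper_width": finger opening in m.
Only numpy, scipy, OpenCV 4.12 (cv2) and the standard library are available. Lean on these libraries where they do the work, as an engineer would, in place of code of your own. Each camera call takes 0.05 s, during which the arm holds its last target.

## Working session

There is one attempt and no reset: what is moved stays moved. The work goes in short steps, Python scripts to look and compute and a tool call to move; the robot and the scene stay as the last step left them, time stands still between calls to the robot, and variables do not carry over. Pictures are saved under pics/ and viewed, and the job is handed in when it is done.

Besides the shell and the picture viewer there is one more tool, called by a JSON object that holds its "method" and its "body", one argument or row to a line. jog_arm: Moves the arm, as the interface text tells. Its arguments: {"type":"object","properties":{"moves":{"type":"array"},"gripper":{"type":"number"},"grip_force":{"type":"number"}},"required":["moves"]}

```bash
mkdir -p pics
cat > h.py <<'E'
import numpy as np, cv2
from workcell import bot
from scipy.spatial.transform import Rotation as R
def cal(n):
    c=bot.get_calibration(n); f=192/np.tan(np.radians(c['vfov'])/2)
    K=np.array([[f,0,c['cx']],[0,f,c['cy']],[0,0,1]]); a=np.array(c['attitude'])
    Rm=a if a.shape==(3,3) else R.from_quat(a).as_matrix()
    return K,c['k1'],np.array(c['position']),Rm
def ray(C,px): # px [row,col]
    K,k1,p,Rm=C
    u=(px[1]-K[0,2])/K[0,0]; v=(px[0]-K[1,2])/K[1,1]
    s=cv2.undistortPoints(np.array([[[px[1],px[0]]]],float),K,np.array([k1,0,0,0.]))[0,0]
    d=Rm@np.array([s[0],s[1],1]); return p,d
def atz(C,px,z):
    p,d=ray(C,px); return p+d*(z-p[2])/d[2]
def proj(C,X):
    K,k1,p,Rm=C
    q=Rm.T@(np.array(X)-p); return cv2.projectPoints(q.reshape(1,1,3),np.zeros(3),np.zeros(3),K,np.array([k1,0,0,0.]))[0][0,0][::-1]
def shot(n,name):
    im=bot.grab_frame(n); cv2.imwrite('pics/'+name+'.png',cv2.cvtColor(im,cv2.COLOR_RGB2BGR)); return im
E
python3 - <<'E'
from h import *
print(bot.get_obs())
for n in('top','side','wrist'):
    print(n,bot.get_calibration(n)); shot(n,n+'0')
    if n!='wrist' :
      for t in('puller_grip','plug_blue_top','plug_yellow_top','tray'):
        print(t,[(np.round(d['point']),round(d['score'],2)) for d in bot.find_in(t,n)])
E
```

```text
{'time': 0.0, 'joints': array([ 1.59864035e+00,  3.85579402e-01,  6.59407818e-03, -5.34065303e-04,
       -1.19397991e+00, -2.58617383e-01]), 'qd': array([-0.00191424, -0.00105704,  0.00069955, -0.00045007, -0.00114266,
       -0.00221168]), 'joint_torque': array([-1.03579252e-04, -3.90669036e+01,  1.87406230e+01,  4.22009781e+00,
        1.09243928e-02, -1.93127357e-04]), 'tool_pos': array([0.14278409, 0.60785785, 0.22942816]), 'orientation': array([ 9.93338377e-01, -1.15228606e-01, -9.08532554e-05,  1.10877534e-03]), 'contact_force': array([ 1.20211279, -0.34023186, -0.44519907]), 'moment': array([-0.02464606, -0.00234021,  0.04638902]), 'gripper_width': 0.08707684513509097}
top {'vfov': 47.80489065383216, 'cx': 253.4436175592594, 'cy': 196.22943247622914, 'k1': 0.025317372380959102, 'position': array([ 0.41172969, -0.02468025,  1.43143733]), 'attitude': array([ 0.71538478, -0.69784673,  0.0242296 , -0.0254457 ])}
puller_grip [(array([161., 371.]), 0.77), (array([238., 351.]), 0.71), (array([202., 364.]), 0.6), (array([189., 319.]), 0.47)]
plug_blue_top []
plug_yellow_top [(array([182., 228.]), 0.88)]
tray [(array([193., 128.]), 0.58)]
side {'vfov': 49.60675072901053, 'cx': 253.8732858998129, 'cy': 191.70560430388178, 'k1': -0.05810506255872226, 'position': array([0.46432617, 0.78357026, 0.74253847]), 'attitude': array([-0.02277355,  0.90697945, -0.42043244,  0.01030599])}
puller_grip [(array([114., 257.]), 0.74), (array([128., 298.]), 0.59), (array([115., 218.]), 0.58), (array([148., 247.]), 0.55)]
plug_blue_top [(array([176., 228.]), 0.91)]
plug_yellow_top [(array([215., 229.]), 0.8)]
tray [(array([344., 239.]), 0.75)]
wrist {'vfov': 68.51471695939988, 'cx': 256.22452012931825, 'cy': 195.9382504137317, 'k1': 0.020734886128955042, 'position': array([0.22621204, 0.58930309, 0.38491483]), 'attitude': array([-0.61345431,  0.77435521,  0.12188861, -0.0958696 ])}
```

```bash
python3 -c "
import cv2
a=cv2.imread('pics/top0.png');cv2.imwrite('pics/top0c.png',cv2.resize(a[110:290,60:420],None,fx=2.2,fy=2.2,interpolation=cv2.INTER_CUBIC))
a=cv2.imread('pics/side0.png');cv2.imwrite('pics/side0b.png',cv2.resize(a,None,fx=1.5,fy=1.5,interpolation=cv2.INTER_CUBIC))"
```

```text
(no output)
```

View pics/top0c.png

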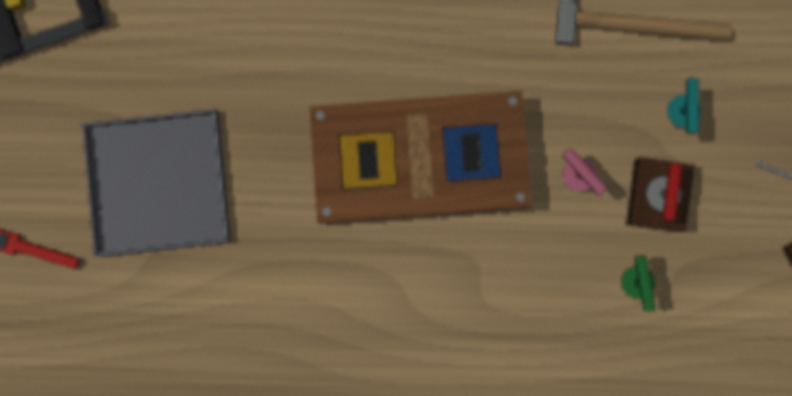

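View pics/side0b.png

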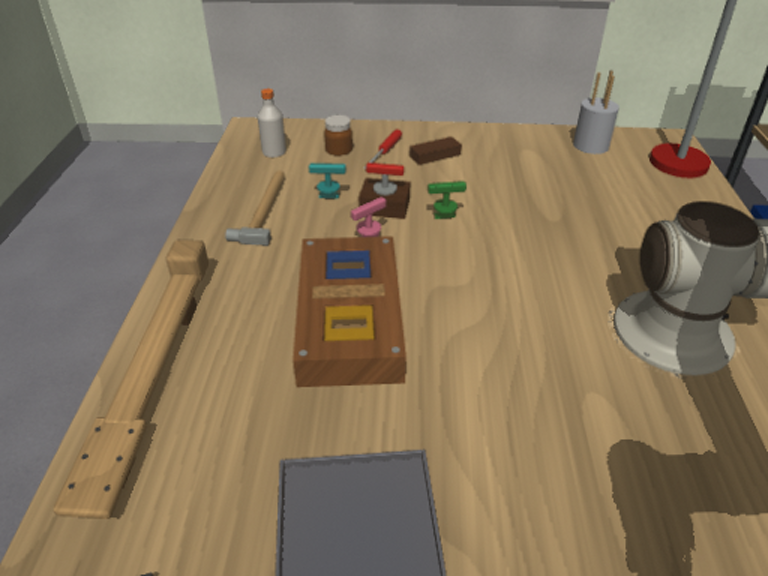

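Run:
```python
from h import *
im=cv2.cvtColor(cv2.imread('pics/top0.png'),cv2.COLOR_BGR2RGB).astype(int); C=cal('top')
im2=cv2.cvtColor(cv2.imread('pics/side0.png'),cv2.COLOR_BGR2RGB).astype(int); C2=cal('side')
r,g,b=im[...,0],im[...,1],im[...,2]
def ms(m,z,box,CC,nm):
    q=np.zeros_like(m); q[box[0]:box[1],box[2]:box[3]]=1; m=(m&q).astype(np.uint8)
    n,l,s,c=cv2.connectedComponentsWithStats(m); i=1+np.argmax(s[1:,4]); 
    cnt=cv2.findContours((l==i).astype(np.uint8),0,2)[0][0]
    W=np.array([atz(CC,(p[0][1],p[0][0]),z)[:2] for p in cnt]); rc=cv2.minAreaRect((W*1000).astype(np.float32))
    print(nm,s[i,4],np.round(rc[0],1),np.round(rc[1],1),rc[2])
red=(r>120)&(g<70)&(b<70)
ms(red,.103,(170,225,340,390),C,'handle')
ms((b>100)&(r<60),.06,(150,200,240,300),C,'blue')
ms((r>130)&(g>100)&(b<60),.06,(150,210,200,250),C,'yellow')
ms((abs(r-g)<25)&(b>g)&(r>60),.02,(150,240,80,180),C,'tray')
for nm,m in(('blue',(b>90)&(r<60)),):pass
r,g,b=im2[...,0],im2[...,1],im2[...,2]
ms((r>120)&(g<70)&(b<70),.093,(100,125,235,280),C2,'handle side')
ms((b>80)&(r<60),.06,(160,190,205,260),C2,'blue side')
ms((r>130)&(g>100)&(b<60),.06,(195,235,205,260),C2,'yel side')
```

```text
handle 57 [ 511.5 -364.2] [ 7.6 68.4] 83.33142852783203Traceback (most recent call last):
  File "<stdin>", line 13, in <module>
  File "<stdin>", line 7, in ms
    return _wrapfunc(a, 'argmax', axis=axis, out=out, **kwds)
    return bound(*args, **kwds)
ValueError: attempt to get argmax of an empty sequence
```

```bash
cat >> h.py <<'E'
HUE={'red':[(0,8),(172,180)],'blue':[(100,125)],'yellow':[(20,32)]}
def seg(im,col,box,smin=110,vmin=40):
    h=cv2.cvtColor(im,cv2.COLOR_RGB2HSV); H,S,V=h[...,0],h[...,1],h[...,2]
    m=np.zeros(H.shape,bool)
    for a,b in HUE[col]: m|=(H>=a)&(H<=b)
    m&=(S>smin)&(V>vmin); q=np.zeros_like(m); q[box[0]:box[1],box[2]:box[3]]=1; m=(m&q).astype(np.uint8)
    n,l,s,c=cv2.connectedComponentsWithStats(m); i=1+np.argmax(s[1:,4]); return (l==i).astype(np.uint8)
def rect(m,C,z,nm=''):
    cnt=max(cv2.findContours(m,0,2)[0],key=len)
    W=np.array([atz(C,(p[0][1],p[0][0]),z)[:2] for p in cnt]); rc=cv2.minAreaRect((W*1000).astype(np.float32))
    print(nm,m.sum(),np.round(rc[0],1),np.round(rc[1],1),round(rc[2],1)); return rc
E
python3 - <<'E'
from h import *
L=lambda n:cv2.cvtColor(cv2.imread(f'pics/{n}.png'),cv2.COLOR_BGR2RGB)
a,b=L('top0'),L('side0'); C,D=cal('top'),cal('side')
rect(seg(a,'red',(170,225,340,390)),C,.103,'handle')
rect(seg(a,'blue',(150,200,240,300),130),C,.06,'blue')
rect(seg(a,'yellow',(160,200,205,250),170),C,.06,'yel')
rect(seg(b,'red',(100,122,235,280)),D,.093,'handle s')
rect(seg(b,'blue',(160,190,205,260),130),D,.06,'blue s')
rect(seg(b,'yellow',(195,235,205,260),170),D,.06,'yel s')
bot.grab_frame('top')
for d in bot.masks_of('tray','top'): rect(d['region'].astype(np.uint8),C,.02,'tray %.2f'%d['score'])
E
```

```text
handle 192 [ 511.2 -364.9] [24.6 82. ] 83.1
blue 355 [565.5 -85. ] [71.5 72.9] 5.5
yel 426 [550.7  64.5] [77.2 76.1] 5.8
handle s 174 [ 515.1 -367.8] [43.4 82.5] 80.8
blue s 267 [566.4 -83.5] [70.7 69.4] 3.8
yel s 570 [550.8  65.8] [76.9 76.9] 4.5
tray 0.77 3869 [510.8 380.2] [203.3 206.4] 7.5
tray 0.53 245 [ 518.4 -382.2] [54.8 67.5] 46.0
```

{"method": "jog_arm", "body": {
  "moves": [
    [3.9, 4.1, 0, 0, 0, -6.2],
    [3.9, 4.1, 0, 0, 0, 0],
    [3.9, 4.1, 0, 0, 0, 0],
    [3.9, 4.1, 0, 0, 0, 0],
    [3.9, 4.1, 0, 0, 0, 0],
    [3.9, 4.1, 0, 0, 0, 0],
    [3.9, 4.1, 0, 0, 0, 0],
    [3.9, 4.1, 0, 0, 0, 0],
    [3.9, 4.1, 0, 0, 0, 0]
  ],
  "gripper": 8.7,
  "grip_force": 50
}}

```text
time: 1.78
tool_pos: [0.4501, 0.1888, 0.2318]
orientation: [0.998, -0.055, 0.002, -0.003]
contact_force: [0.9, 0.6, 0.7]
gripper_width: 0.087
```

```bash
cat >> h.py <<'E'
def to(xyz,yaw,show=True):
    o=bot.get_obs(); Rm=R.from_quat(o['orientation']); p=o['tool_pos']
    T=R.from_euler('z',yaw,degrees=True)*R.from_quat([1,0,0,0])
    d=Rm.inv().apply(np.array(xyz)-p)*100; w=(Rm.inv()*T).as_rotvec(degrees=True)
    print('t',round(o['time'],2),'p',np.round(p,4),'shift cm',np.round(d,2),'rot',np.round(w,2),'F',np.round(o['contact_force'],1),'w',round(o['gripper_width'],4),'q',np.round(o['joints'],2))
E
python3 -c "
from h import *
to((.511,-.365,.15),-7)"
```

```text
t 1.77 p [0.4501 0.1888 0.2318] shift cm [12.07 54.43  7.94] rot [-0.32 -0.25  0.72] F [0.9 0.6 0.7] w 0.087 q [ 0.73  0.15 -0.32 -0.   -1.1   0.73]
```

{"method": "jog_arm", "body": {
  "moves": [
    [1.2, 5.4, 0.4, 0, 0, 0.7],
    [1.2, 5.4, 0.4, 0, 0, 0],
    [1.2, 5.4, 0.4, 0, 0, 0],
    [1.2, 5.4, 0.4, 0, 0, 0],
    [1.2, 5.4, 0.4, 0, 0, 0],
    [1.2, 5.4, 0.4, 0, 0, 0],
    [1.2, 5.4, 0.4, 0, 0, 0],
    [1.2, 5.4, 0.4, 0, 0, 0],
    [1.2, 5.4, 0.4, 0, 0, 0],
    [1.2, 5.4, 0.4, 0, 0, 0]
  ]
}}

```text
time: 3.02
tool_pos: [0.508, -0.3797, 0.1915]
orientation: [0.998, -0.06, 0.007, -0.003]
contact_force: [1.4, 0.6, -0.5]
gripper_width: 0.0869
```

```bash
python3 -c "
from h import *
to((.511,-.365,.15),-7)
C=cal('wrist');im=shot('wrist','w1')
m=seg(im,'red',(0,384,0,512)); rc=rect(m,C,.103,'h'); print(proj(C,(.511,-.365,.103)))"
```

```text
t 3.02 p [ 0.508  -0.3797  0.1915] shift cm [ 0.06 -1.47  4.16] rot [-0.38 -0.84  0.07] F [ 1.4  0.6 -0.5] w 0.0869 q [-0.39  0.42 -0.03 -0.01 -1.11  1.85]
h 1602 [ 535.8 -571.4] [68.6 18.6] 68.5
[203.6093256  241.19196243]
```

View pics/w1.png

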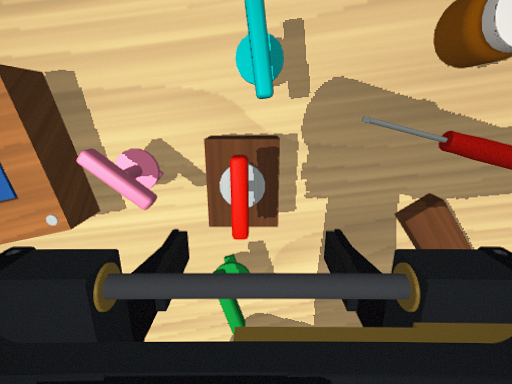

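Wrist view: red handle centred near row 197, col 240, in its wood stand; the gripper fingers straddle it slightly to the right. The red blob the code picked was the screwdriver; I restrict the box.

```bash
python3 -c "
from h import *
C=cal('wrist');im=cv2.cvtColor(cv2.imread('pics/w1.png'),cv2.COLOR_BGR2RGB)
m=seg(im,'red',(140,245,200,280)); rect(m,C,.103,'h');rect(m,C,.093,'h')
to((.5125,-.3655,.13),-7)"
```

```text
h 1469 [ 516.6 -369.8] [16.6 80.3] 82.3
h 1469 [ 513.5 -368.7] [17.2 83.7] 82.3
t 3.08 p [ 0.5079 -0.3856  0.19  ] shift cm [ 0.12 -2.03  6.01] rot [-0.23 -0.81 -0.19] F [ 3.  -5.4  2. ] w 0.0866 q [-0.4   0.43 -0.02 -0.01 -1.11  1.85]
```

{"method": "jog_arm", "body": {
  "moves": [
    [0.4, -1.8, 2.0, -0.2, -0.8, 0.3],
    [0, 0, 2.0, 0, 0, 0],
    [0, 0, 0, 0, 0, 0]
  ]
}}

```text
time: 3.45
tool_pos: [0.514, -0.3711, 0.1482]
orientation: [0.998, -0.068, -0.0, -0.0]
contact_force: [0.1, 0.5, -0.2]
gripper_width: 0.0867
```

```bash
python3 -c "
from h import *
to((.514,-.368,.082),-7.5)
C=cal('wrist');im=shot('wrist','w2')
m=seg(im,'red',(130,300,180,300)); rc=rect(m,C,.103,'h');to((.514,-.368,.082),-7.5)"
```

```text
t 3.45 p [ 0.514  -0.3711  0.1482] shift cm [-0.04 -0.31  6.62] rot [-0.02  0.04 -0.31] F [ 0.1  0.5 -0.2] w 0.0867 q [-0.37  0.46 -0.08 -0.   -1.03  1.81]
h 1976 [ 516.7 -363.9] [16.1 81.6] 83.2
t 3.5 p [ 0.5147 -0.3715  0.1495] shift cm [-0.13 -0.34  6.75] rot [ 0.04 -0.08 -0.28] F [ 0.7 -0.1  0.8] w 0.0867 q [-0.37  0.46 -0.08  0.   -1.03  1.81]
```

View pics/w2.png

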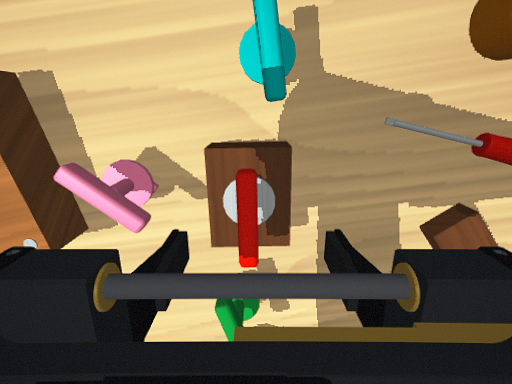

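{"method": "jog_arm", "body": {
  "moves": [
    [0, -0.55, 1.5, 0, 0, -0.8],
    [0, 0, 2.0, 0, 0, 0],
    [0, 0, 2.0, 0, 0, 0],
    [0, 0, 0.9, 0, 0, 0],
    [0, 0, 0, 0, 0, 0]
  ]
}}

```text
time: 4.12
tool_pos: [0.5177, -0.365, 0.086]
orientation: [0.998, -0.059, 0.004, 0.001]
contact_force: [0.2, 0.3, 0.7]
gripper_width: 0.0874
```

```bash
python3 -c "
from h import *
to((.5155,-.366,.082),-7)"
```

```text
t 4.12 p [ 0.5177 -0.365   0.086 ] shift cm [-0.21  0.12  0.4 ] rot [ 0.14 -0.45  0.25] F [0.2 0.3 0.7] w 0.0874 q [-0.36  0.52 -0.16  0.   -0.88  1.81]
```

{"method": "jog_arm", "body": {
  "moves": [
    [-0.2, 0.1, 0.4, 0.1, -0.4, 0.2],
    [0, 0, 0, 0, 0, 0]
  ]
}}

```text
time: 4.38
tool_pos: [0.5164, -0.3661, 0.0832]
orientation: [0.998, -0.061, 0.001, 0.001]
contact_force: [-0.6, 0.1, 0.0]
gripper_width: 0.087
```

{"method": "jog_arm", "body": {
  "moves": [
    [0, 0, 0, 0, 0, 0],
    [0, 0, 0, 0, 0, 0],
    [0, 0, 0, 0, 0, 0],
    [0, 0, 0, 0, 0, 0],
    [0, 0, 0, 0, 0, 0],
    [0, 0, 0, 0, 0, 0]
  ],
  "gripper": 0,
  "grip_force": 50
}}

```text
time: 5.12
tool_pos: [0.5169, -0.3665, 0.0845]
orientation: [0.998, -0.061, 0.003, 0.001]
contact_force: [-0.7, -0.3, 0.1]
gripper_width: 0.0349
```

```bash
python3 -c "
from h import *
to((.5155,-.366,.082),-7)
C=cal('wrist');im=shot('wrist','w3')"
```

```text
t 5.12 p [ 0.5169 -0.3665  0.0845] shift cm [-0.15 -0.03  0.25] rot [ 0.12 -0.3   0.06] F [-0.7 -0.3  0.1] w 0.0349 q [-0.36  0.53 -0.16  0.   -0.88  1.81]
```

View pics/w3.png

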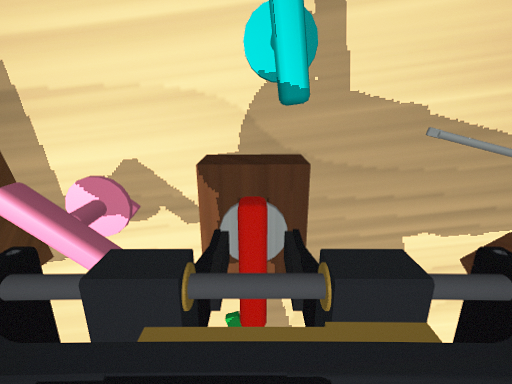

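Jaws still closing, centred on the red handle (cols 239-267 between fingers 215 and 295).

{"method": "jog_arm", "body": {
  "moves": [
    [0, 0, 0.2, 0, 0, 0],
    [0, 0, 0, 0, 0, 0],
    [0, 0, 0, 0, 0, 0],
    [0, 0, 0, 0, 0, 0],
    [0, 0, 0, 0, 0, 0]
  ]
}}

```text
time: 5.8
tool_pos: [0.5169, -0.3662, 0.0821]
orientation: [0.998, -0.061, 0.002, 0.001]
contact_force: [0.4, -0.1, 0.4]
gripper_width: 0.0152
```

{"method": "jog_arm", "body": {
  "moves": [
    [0, 0, -1.0, 0, 0, 0],
    [0, 0, -2.0, 0, 0, 0],
    [0, 0, -3.0, 0, 0, 0],
    [0, 0, -3.0, 0, 0, 0],
    [0, 0, -2.0, 0, 0, 0],
    [0, 0, 0, 0, 0, 0]
  ]
}}

```text
time: 6.55
tool_pos: [0.5146, -0.3654, 0.1948]
orientation: [0.998, -0.061, 0.0, -0.0]
contact_force: [0.7, -0.6, -2.2]
gripper_width: 0.0155
```

```bash
python3 -c "
from h import *
to((.5655,-.0845,.21),5.6)
C=cal('wrist');im=shot('wrist','w4')"
```

```text
t 6.55 p [ 0.5146 -0.3654  0.1948] shift cm [  1.62 -28.5   -1.51] rot [-3.000e-02 -1.000e-02 -1.262e+01] F [ 0.7 -0.6 -2.2] w 0.0155 q [-0.36  0.42 -0.03 -0.   -1.12  1.81]
```

View pics/w4.png

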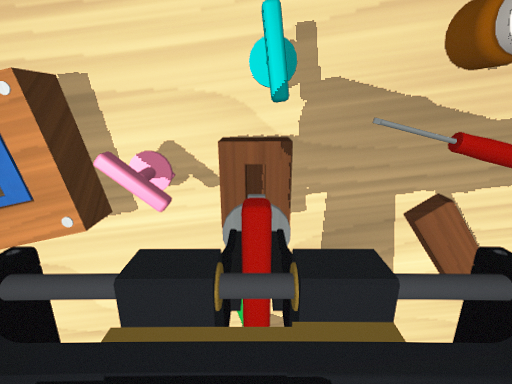

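{"method": "jog_arm", "body": {
  "moves": [
    [0.27, -4.7, 0, 0, 0, 0],
    [0.27, -4.7, 0, 0, 0, 0],
    [0.27, -4.7, 0, 0, 0, 0],
    [0.27, -4.7, 0, 0, 0, 0],
    [0.27, -4.7, 0, 0, 0, 0],
    [0.27, -4.7, 0, 0, 0, 0],
    [0, 0, 0, 0, 0, -6.3],
    [0, 0, 0, 0, 0, -6.3],
    [0, 0, 0, 0, 0, 0]
  ]
}}

```text
time: 7.72
tool_pos: [0.5587, -0.0771, 0.1794]
orientation: [0.999, 0.05, -0.013, -0.004]
contact_force: [-0.5, 0.1, -2.9]
gripper_width: 0.0158
```

```bash
python3 -c "
from h import *
to((.5655,-.0845,.15),5.6)
C=cal('wrist');im=shot('wrist','w5');rect(seg(im,'blue',(0,384,0,512),130),C,.06,'b')
C=cal('top');im=shot('top','t5');rect(seg(im,'blue',(150,200,240,300),130),C,.06,'bt')
im=shot('side','s5')
a=cv2.imread('pics/s5.png');cv2.imwrite('pics/s5c.png',cv2.resize(a[90:270,150:330],None,fx=3,fy=3))
"
```

```text
t 7.72 p [ 0.5587 -0.0771  0.1794] shift cm [0.68 0.83 2.91] rot [-0.5   1.52  0.1 ] F [-0.5  0.1 -2.9] w 0.0158 q [ 0.14  0.34 -0.2  -0.01 -1.06  1.53]
b 3425 [567.3 -82.6] [75.4 76.2] 4.9
bt 28 [533.9 -65.1] [ 9.6 22.2] 1.4
```

View pics/w5.png

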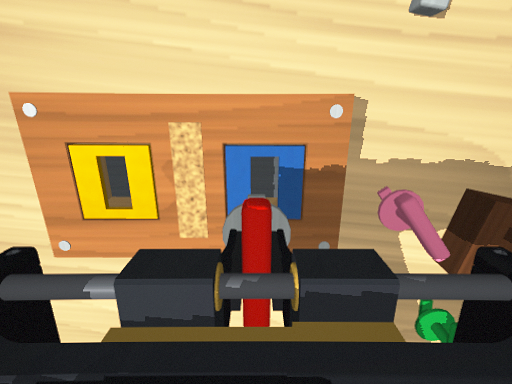

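View pics/s5c.png

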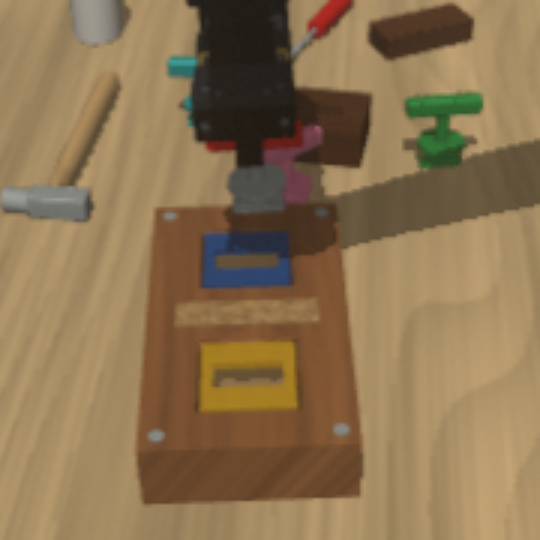

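{"method": "jog_arm", "body": {
  "moves": [
    [0.8, 0.7, 0, -0.5, 1.5, 0],
    [0, 0, 0, 0, 0, 0],
    [0, 0, 0, 0, 0, 0]
  ]
}}

```text
time: 8.25
tool_pos: [0.5681, -0.085, 0.1795]
orientation: [0.999, 0.048, 0.001, 0.0]
contact_force: [-0.7, -0.2, -3.6]
gripper_width: 0.0155
```

```bash
python3 -c "
from h import *
to((.567,-.0835,.15),5.3)
C=cal('wrist');im=shot('wrist','w6');rect(seg(im,'blue',(0,384,0,512),130),C,.06,'b');rect(seg(im,'yellow',(100,250,40,200),130),C,.06,'y')
to((.567,-.0835,.15),5.3)
"
```

```text
t 8.25 p [ 0.5681 -0.085   0.1795] shift cm [-0.1  -0.16  2.95] rot [ 0.05 -0.15  0.18] F [-0.7 -0.2 -3.6] w 0.0155 q [ 0.13  0.34 -0.2   0.   -1.03  1.53]
b 2934 [566.9 -82.5] [75.7 75.8] 5.7
y 4628 [552.4  66.4] [77.6 78.6] 5.4
t 8.3 p [ 0.5681 -0.085   0.1796] shift cm [-0.11 -0.16  2.96] rot [ 0.04 -0.15  0.19] F [-0.1 -0.2 -2.9] w 0.0155 q [ 0.13  0.34 -0.2   0.   -1.03  1.53]
```

View pics/w6.png

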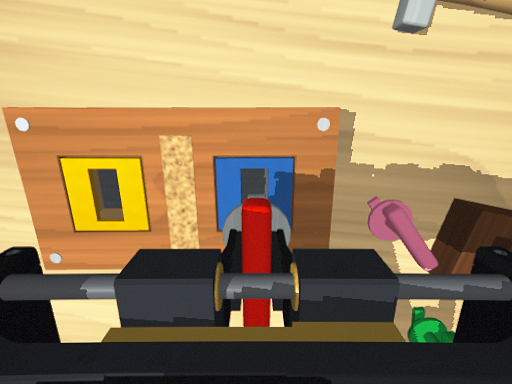

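Blue plug at (0.567,-0.083), yaw ~5.5°; puller above it. Descending.

{"method": "jog_arm", "body": {
  "moves": [
    [-0.1, -0.15, 0, 0, 0, 0],
    [0, 0, 2.0, 0, 0, 0],
    [0, 0, 2.0, 0, 0, 0],
    [0, 0, 0, 0, 0, 0]
  ]
}}

```text
time: 8.8
tool_pos: [0.5673, -0.0832, 0.1396]
orientation: [0.999, 0.048, 0.002, 0.0]
contact_force: [0.9, 0.3, -2.2]
gripper_width: 0.0154
```

```bash
python3 -c "
from h import *
to((.567,-.0835,.097),5.4)
im=shot('side','s7')
a=cv2.imread('pics/s7.png');cv2.imwrite('pics/s7c.png',cv2.resize(a[120:230,180:290],None,fx=5,fy=5))
"
```

```text
t 8.8 p [ 0.5673 -0.0832  0.1396] shift cm [-0.05  0.02  4.26] rot [ 0.04 -0.25  0.08] F [ 0.9  0.3 -2.2] w 0.0154 q [ 0.14  0.38 -0.25  0.   -0.94  1.53]
```

View pics/s7c.png

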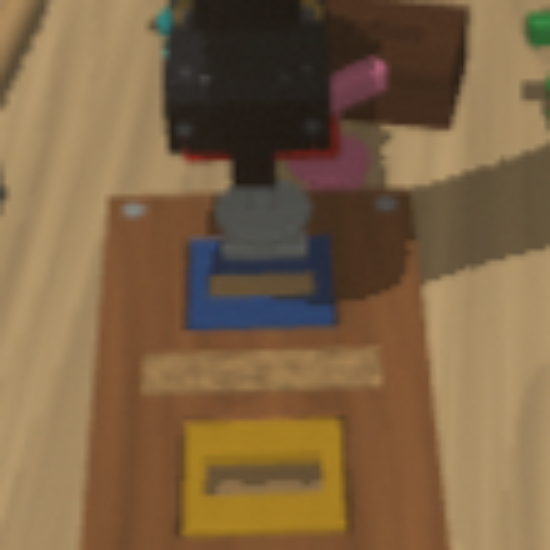

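Side view: foot (cols 220-307) sits above and centred on the slot (209-314). Continuing down.

{"method": "jog_arm", "body": {
  "moves": [
    [0, 0, 1.2, 0, 0, 0],
    [0, 0, 1.0, 0, 0, 0],
    [0, 0, 0, 0, 0, 0]
  ]
}}

```text
time: 9.22
tool_pos: [0.5695, -0.0831, 0.1191]
orientation: [0.999, 0.048, 0.005, 0.0]
contact_force: [-0.7, -0.9, -1.8]
gripper_width: 0.0154
```

{"method": "jog_arm", "body": {
  "moves": [
    [0, 0, 1.0, 0, 0, 0],
    [0, 0, 0.7, 0, 0, 0],
    [0, 0, 0, 0, 0, 0]
  ]
}}

```text
time: 9.6
tool_pos: [0.5699, -0.0831, 0.1011]
orientation: [0.999, 0.048, 0.005, 0.0]
contact_force: [0.5, -0.8, -1.7]
gripper_width: 0.0156
```

```bash
python3 -c "
from h import *
to((.567,-.0835,.097),5.4)
im=shot('side','s8')
a=cv2.imread('pics/s8.png');cv2.imwrite('pics/s8c.png',cv2.resize(a[120:230,180:290],None,fx=5,fy=5))
"
```

```text
t 9.6 p [ 0.5699 -0.0831  0.1011] shift cm [-0.3   0.01  0.41] rot [ 0.08 -0.61  0.13] F [ 0.5 -0.8 -1.7] w 0.0156 q [ 0.14  0.42 -0.29  0.   -0.84  1.53]
```

View pics/s8c.png

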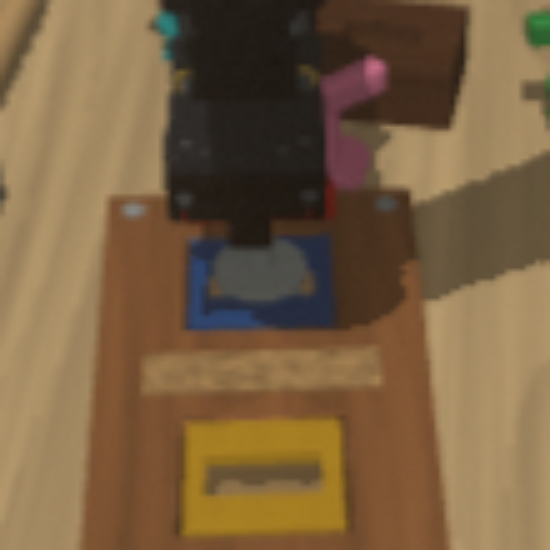

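{"method": "jog_arm", "body": {
  "moves": [
    [-0.3, 0, 0.2, 0, -0.6, 0],
    [0, 0, 0, 0, 0, 0]
  ]
}}

```text
time: 9.9
tool_pos: [0.5673, -0.0834, 0.0997]
orientation: [0.999, 0.048, 0.0, 0.001]
contact_force: [0.4, 0.7, -2.1]
gripper_width: 0.0152
```

{"method": "jog_arm", "body": {
  "moves": [
    [0, 0, 0, 0, 0, 10],
    [0, 0, 0, 0, 0, 10],
    [0, 0, 0, 0, 0, 10],
    [0, 0, 0, 0, 0, 0]
  ]
}}

```text
time: 10.4
tool_pos: [0.568, -0.0834, 0.1006]
orientation: [0.976, -0.219, 0.002, 0.0]
contact_force: [-0.1, 0.5, -1.3]
gripper_width: 0.0154
```

```bash
python3 -c "
from h import *
to((.567,-.0835,.099),-84.5)
"
```

```text
t 10.4 p [ 0.568  -0.0834  0.1006] shift cm [-0.09  0.05  0.16] rot [-0.1  -0.18 59.2 ] F [-0.1  0.5 -1.3] w 0.0154 q [ 0.14  0.42 -0.29  0.   -0.85  0.99]
```

{"method": "jog_arm", "body": {
  "moves": [
    [-0.1, 0, 0.1, 0, 0, 10],
    [0, 0, 0, 0, 0, 10],
    [0, 0, 0, 0, 0, 10],
    [0, 0, 0, 0, 0, 10],
    [0, 0, 0, 0, 0, 10],
    [0, 0, 0, 0, 0, 9.4],
    [0, 0, 0, 0, 0, 0]
  ]
}}

```text
time: 11.28
tool_pos: [0.5678, -0.0829, 0.1008]
orientation: [0.736, -0.677, 0.003, -0.001]
contact_force: [-0.0, -0.2, -3.4]
gripper_width: 0.0153
```

```bash
python3 -c "
from h import *
to((.567,-.0835,.12),-84.5)
im=shot('side','s9')
a=cv2.imread('pics/s9.png');cv2.imwrite('pics/s9c.png',cv2.resize(a[110:230,170:290],None,fx=5,fy=5))
"
```

```text
t 11.28 p [ 0.5678 -0.0829  0.1008] shift cm [ 0.06  0.07 -1.92] rot [-0.31 -0.11 -0.73] F [-0.  -0.2 -3.4] w 0.0153 q [ 0.14  0.42 -0.3   0.   -0.85 -0.06]
```

View pics/s9c.png

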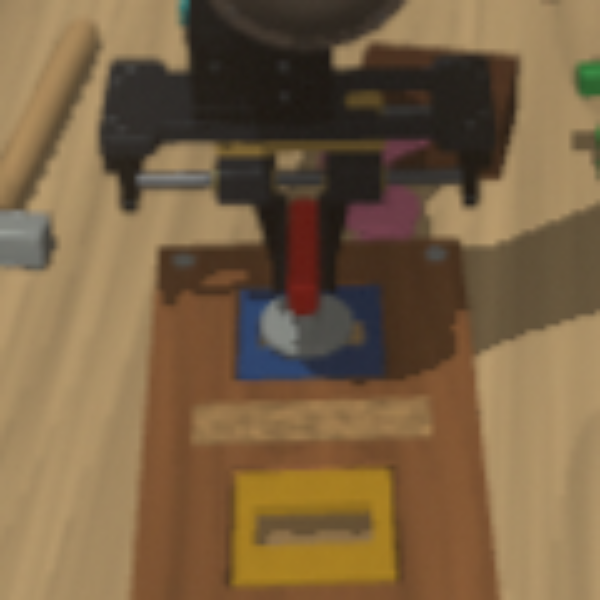

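Handle now turned 90° over the plug. Lift slowly.

{"method": "jog_arm", "body": {
  "moves": [
    [0.05, 0.05, -0.6, -0.3, -0.1, -0.7],
    [0, 0, -0.6, 0, 0, 0],
    [0, 0, -0.5, 0, 0, 0],
    [0, 0, -0.5, 0, 0, 0],
    [0, 0, 0, 0, 0, 0]
  ]
}}

```text
time: 11.95
tool_pos: [0.5662, -0.0833, 0.1232]
orientation: [0.742, -0.67, -0.001, 0.001]
contact_force: [-1.4, 0.7, -5.2]
gripper_width: 0.0157
```

```bash
python3 -c "
from h import *
to((.567,-.0835,.16),-84.5)
im=shot('side','s10')
a=cv2.imread('pics/s10.png');cv2.imwrite('pics/s10c.png',cv2.resize(a[110:230,170:290],None,fx=5,fy=5))
"
```

```text
t 11.95 p [ 0.5662 -0.0833  0.1232] shift cm [ 0.02 -0.07 -3.68] rot [0.15 0.04 0.38] F [-1.4  0.7 -5.2] w 0.0157 q [ 0.14  0.4  -0.27 -0.   -0.91 -0.03]
```

View pics/s10c.png

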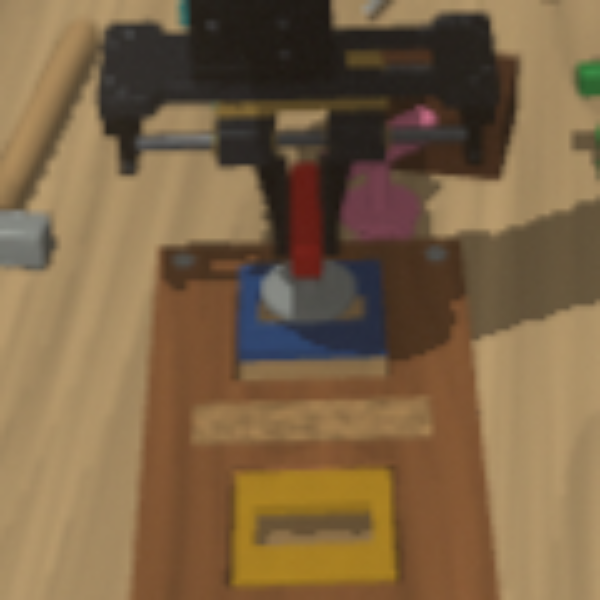

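The plug is rising, blue top level and about 16 mm out. Continue up.

{"method": "jog_arm", "body": {
  "moves": [
    [0, 0, -0.8, 0, 0, 0],
    [0, 0, -0.8, 0, 0, 0],
    [0, 0, -0.8, 0, 0, 0],
    [0, 0, -0.8, 0, 0, 0],
    [0, 0, -0.8, 0, 0, 0],
    [0, 0, -0.8, 0, 0, 0],
    [0, 0, -1.0, 0, 0, 0],
    [0, 0, -1.2, 0, 0, 0],
    [0, 0, 0, 0, 0, 0]
  ]
}}

```text
time: 13.12
tool_pos: [0.5663, -0.0834, 0.1984]
orientation: [0.742, -0.67, -0.001, 0.0]
contact_force: [0.0, 0.1, -4.9]
gripper_width: 0.0154
```

```bash
python3 -c "
from h import *
to((.511,.380,.2),-84.5)
im=shot('side','s11')
a=cv2.imread('pics/s11.png');cv2.imwrite('pics/s11c.png',cv2.resize(a[70:230,150:310],None,fx=3.5,fy=3.5))
"
```

```text
t 13.12 p [ 0.5663 -0.0834  0.1984] shift cm [-46.66   0.76  -0.12] rot [0.12 0.05 0.38] F [ 0.   0.1 -4.9] w 0.0154 q [ 0.14  0.32 -0.17 -0.   -1.08 -0.03]
```

View pics/s11c.png

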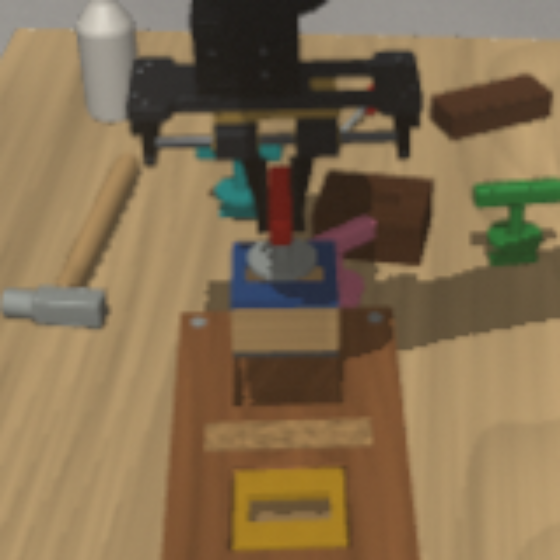

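{"method": "jog_arm", "body": {
  "moves": [
    [-1.5, 0, 0, 0, 0, 0],
    [-2.5, 0, 0, 0, 0, 0],
    [-3.2, 0.1, 0, 0, 0, 0],
    [-3.2, 0.1, 0, 0, 0, 0],
    [-3.2, 0.1, 0, 0, 0, 0],
    [-3.2, 0.1, 0, 0, 0, 0],
    [-3.2, 0.1, 0, 0, 0, 0],
    [-3.2, 0.1, 0, 0, 0, 0],
    [-3.2, 0.1, 0, 0, 0, 0],
    [-2, 0, 0, 0, 0, 0]
  ]
}}

```text
time: 14.42
tool_pos: [0.5233, 0.2123, 0.1927]
orientation: [0.742, -0.67, -0.005, 0.005]
contact_force: [0.8, 0.4, -4.6]
gripper_width: 0.0154
```

```bash
python3 -c "
from h import *
to((.511,.380,.2),-84.5)"
```

```text
t 14.43 p [0.5233 0.2123 0.1927] shift cm [-16.81  -0.47  -0.71] rot [0.79 0.07 0.35] F [ 0.8  0.4 -4.6] w 0.0154 q [ 0.67  0.32 -0.19 -0.01 -1.08 -0.56]
```

{"method": "jog_arm", "body": {
  "moves": [
    [-2.5, -0.1, -0.1, 0.4, 0, 0],
    [-3, -0.1, -0.1, 0.4, 0, 0],
    [-3, -0.1, 0, 0, 0, 0],
    [-3, -0.1, 0, 0, 0, 0],
    [-3, -0.1, 0, 0, 0, 0],
    [-1.8, 0, 0, 0, 0, 0],
    [-0.5, 0, 0, 0, 0, 0],
    [0, 0, 0, 0, 0, 0]
  ]
}}

```text
time: 15.42
tool_pos: [0.5072, 0.3859, 0.1909]
orientation: [0.742, -0.67, -0.001, 0.004]
contact_force: [0.2, -1.0, -4.9]
gripper_width: 0.0152
```

```bash
python3 -c "
from h import *
to((.511,.380,.101),-84.5)
shot('top','t12');shot('side','s12')
a=cv2.imread('pics/t12.png');cv2.imwrite('pics/t12c.png',cv2.resize(a[110:290,60:300],None,fx=2.5,fy=2.5))
"
```

```text
t 15.43 p [0.5072 0.3859 0.1909] shift cm [ 0.58 -0.38  8.99] rot [ 0.39 -0.28  0.39] F [ 0.2 -1.  -4.9] w 0.0152 q [ 0.9   0.44 -0.01 -0.   -1.13 -0.8 ]
```

View pics/s12.png

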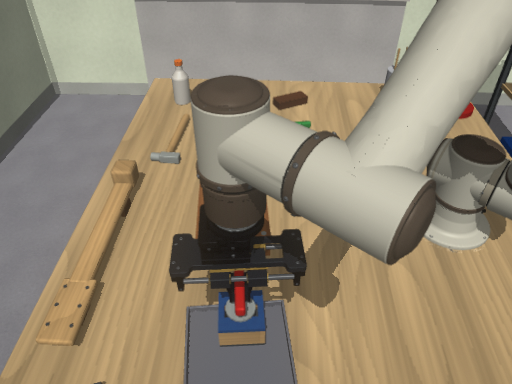

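View pics/t12c.png

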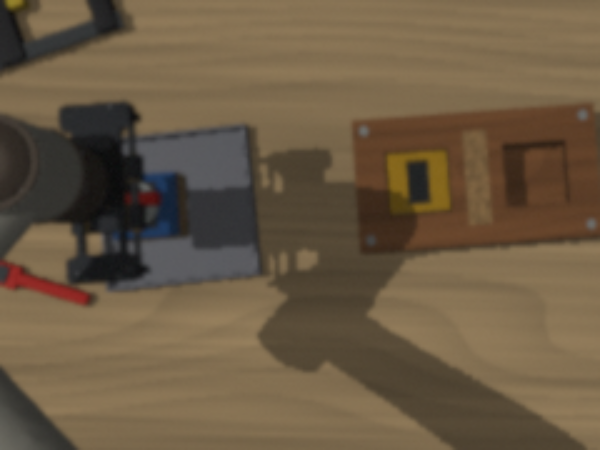

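Plug hangs level over the tray; yellow plug is untouched. Lower.

{"method": "jog_arm", "body": {
  "moves": [
    [0.5, -0.4, 1.0, 0.4, -0.3, 0],
    [0, 0, 2, 0, 0, 0],
    [0, 0, 2, 0, 0, 0],
    [0, 0, 1.5, 0, 0, 0],
    [0, 0, 1, 0, 0, 0],
    [0, 0, 0, 0, 0, 0]
  ]
}}

```text
time: 16.27
tool_pos: [0.5135, 0.3754, 0.1128]
orientation: [0.74, -0.672, 0.0, -0.0]
contact_force: [1.2, -0.4, -5.5]
gripper_width: 0.0154
```

```bash
python3 -c "
from h import *
to((.511,.380,.101),-84.5)"
```

```text
t 16.27 p [0.5135 0.3754 0.1128] shift cm [-0.48  0.2   1.18] rot [-0.04  0.01  0.05] F [ 1.2 -0.4 -5.5] w 0.0154 q [ 0.89  0.5  -0.12  0.   -0.95 -0.79]
```

{"method": "jog_arm", "body": {
  "moves": [
    [0, 0, 0.4, 0, 0, 0],
    [0, 0, 0.4, 0, 0, 0],
    [0, 0, 0.3, 0, 0, 0],
    [0, 0, 0.3, 0, 0, 0],
    [0, 0, 0, 0, 0, 0]
  ]
}}

```text
time: 16.9
tool_pos: [0.5152, 0.3772, 0.101]
orientation: [0.741, -0.672, 0.001, -0.004]
contact_force: [-0.1, -0.5, -4.2]
gripper_width: 0.0152
```

{"method": "jog_arm", "body": {
  "moves": [
    [0, 0, 0.3, 0, 0, 0],
    [0, 0, 0.2, 0, 0, 0],
    [0, 0, 0, 0, 0, 0]
  ]
}}

```text
time: 17.27
tool_pos: [0.5159, 0.3773, 0.097]
orientation: [0.741, -0.671, 0.001, -0.004]
contact_force: [-0.0, -0.4, -3.6]
gripper_width: 0.0157
```

```bash
python3 -c "
from h import *
to((.511,.380,.092),-84.5)
shot('side','s13')
a=cv2.imread('pics/s13.png');cv2.imwrite('pics/s13c.png',cv2.resize(a[230:384,150:330],None,fx=4,fy=3.8))"
```

```text
t 17.27 p [0.5159 0.3773 0.097 ] shift cm [-0.31  0.47  0.5 ] rot [-0.46  0.25  0.15] F [-0.  -0.4 -3.6] w 0.0157 q [ 0.89  0.52 -0.13  0.   -0.91 -0.79]
```

View pics/s13c.png

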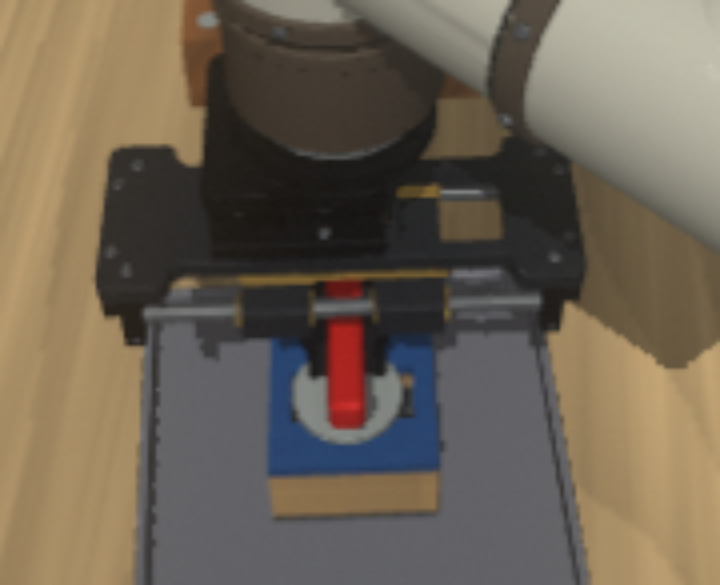

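{"method": "jog_arm", "body": {
  "moves": [
    [0, 0, 0.2, -0.4, 0.2, 0],
    [0, 0, 0.2, 0, 0, 0],
    [0, 0, 0, 0, 0, 0]
  ]
}}

```text
time: 17.7
tool_pos: [0.5161, 0.3775, 0.093]
orientation: [0.741, -0.671, -0.0, -0.001]
contact_force: [0.8, -0.9, -3.2]
gripper_width: 0.0155
```

{"method": "jog_arm", "body": {
  "moves": [
    [0, 0, 0.1, 0, 0, 0],
    [0, 0, 0, 0, 0, 0]
  ]
}}

```text
time: 17.95
tool_pos: [0.5162, 0.3776, 0.0921]
orientation: [0.741, -0.671, 0.0, -0.001]
contact_force: [-0.0, -1.0, -1.7]
gripper_width: 0.0155
```

{"method": "jog_arm", "body": {
  "moves": [
    [0, 0, 0.1, 0, 0, 0],
    [0, 0, 0, 0, 0, 0]
  ]
}}

```text
time: 18.2
tool_pos: [0.5163, 0.3776, 0.0921]
orientation: [0.741, -0.671, 0.0, -0.001]
contact_force: [-0.6, -0.9, -2.0]
gripper_width: 0.0156
```

{"method": "jog_arm", "body": {
  "moves": [
    [0, 0, 0.1, 0, 0, 0],
    [0, 0, 0, 0, 0, 0]
  ]
}}

```text
time: 18.45
tool_pos: [0.5163, 0.3777, 0.0921]
orientation: [0.741, -0.671, 0.0, -0.001]
contact_force: [-0.2, -0.8, -0.8]
gripper_width: 0.0156
```

Collar is seated (z stopped at 0.092, load gone). Release.

{"method": "jog_arm", "body": {
  "moves": [
    [0, 0, 0, 0, 0, 0],
    [0, 0, 0, 0, 0, 0],
    [0, 0, 0, 0, 0, 0],
    [0, 0, 0, 0, 0, 0],
    [0, 0, 0, 0, 0, 0],
    [0, 0, 0, 0, 0, 0]
  ],
  "gripper": 6
}}

```text
time: 19.2
tool_pos: [0.5175, 0.3791, 0.092]
orientation: [0.741, -0.671, 0.0, -0.003]
contact_force: [-0.6, -0.2, 0.4]
gripper_width: 0.0583
```

```bash
python3 -c "
from h import *
to((.516,.3776,.2),-84.5)
shot('wrist','w14')"
```

```text
t 19.2 p [0.5175 0.3791 0.092 ] shift cm [  0.09   0.11 -10.8 ] rot [-0.31  0.23  0.21] F [-0.6 -0.2  0.4] w 0.0583 q [ 0.88  0.53 -0.13  0.   -0.91 -0.79]
```

View pics/w14.png

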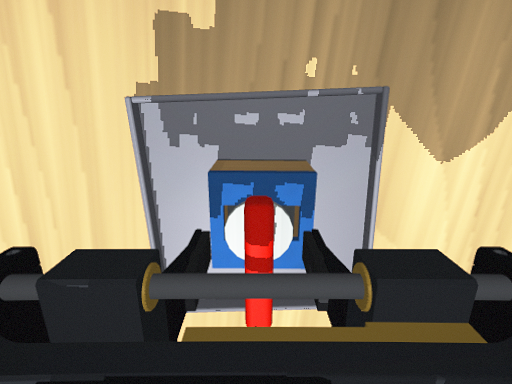

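Jaws clear of the handle on both sides. Retreat straight up.

{"method": "jog_arm", "body": {
  "moves": [
    [0, 0, -1, 0, 0, 0],
    [0, 0, -2, 0, 0, 0],
    [0, 0, -3, 0, 0, 0],
    [0, 0, -4, 0, 0, 0],
    [0, 0, -4, 0, 0, 0],
    [0, 0, -2, 0, 0, 0],
    [0, 0, 0, 0, 0, 0]
  ]
}}

```text
time: 20.12
tool_pos: [0.5171, 0.3782, 0.2616]
orientation: [0.742, -0.671, 0.001, -0.005]
contact_force: [-0.6, 0.4, -0.0]
gripper_width: 0.0601
```

```bash
python3 -c "
from h import *
to((.516,.3776,.2),-84.5)
shot('wrist','w15');shot('side','s15')
a=cv2.imread('pics/s15.png');cv2.imwrite('pics/s15c.png',cv2.resize(a[200:384,140:340],None,fx=3.2,fy=3.2))"
```

```text
t 20.12 p [0.5171 0.3782 0.2616] shift cm [0.09 0.17 6.16] rot [-0.51  0.35  0.23] F [-0.6  0.4 -0. ] w 0.0601 q [ 0.88  0.39  0.09  0.   -1.26 -0.79]
```

View pics/w15.png

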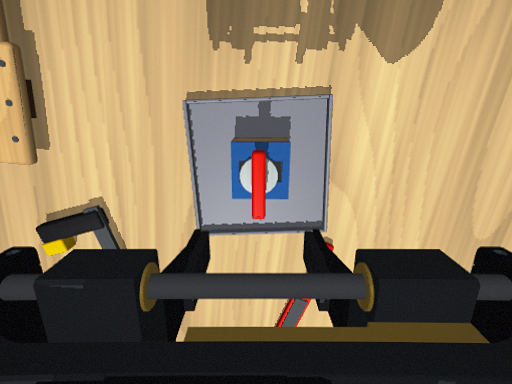

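View pics/s15c.png

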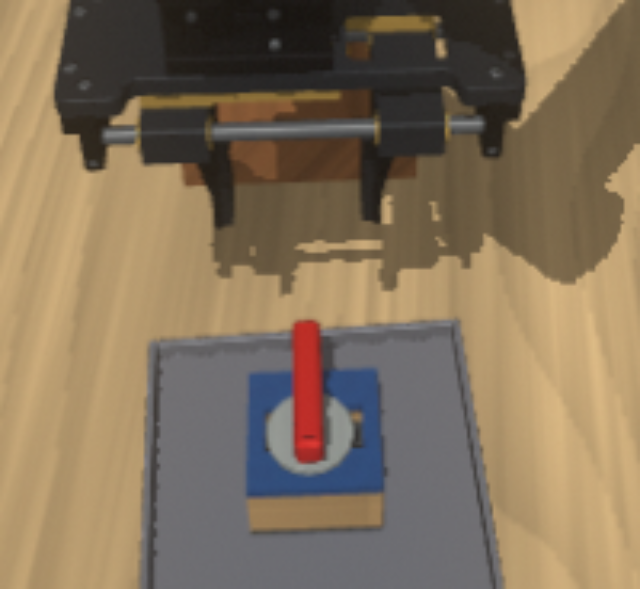

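Both views show the plug upright in the tray (wrist image around row 170, col 260). The puller is seated with its handle at 90° to the slot, and the gripper is clear.

```bash
python3 -c "
from h import *
print(bot.finish_job())"
```

```text
the job is handed in; nothing more can be done
None
```

The job is done and handed in at about 20 s of the 58 s allowed. I took the red puller from its stand, put its foot through the blue plug's slot and turned it a quarter turn. I then lifted the plug straight out of the bed, set both down in the grey tray, let go and moved the arm clear.

- **Final pictures:** The last wrist and side views show the plug upright and flat in the tray. The puller's collar rests on the plate, with the handle still at about 90° to the slot.
- **Yellow plug:** It was still in its pocket in the top view I took while carrying the blue plug over the tray. I didn't photograph it again after that.
- **Forces:** The wrist force readings I looked at stayed under about 7 N.
- **Disagreements:** Camera estimates of the puller handle differed by up to about 6 mm, and those of the blue plug by 2–3 mm. Both were close enough for the grasp and the slot. One red-blob measurement locked onto the screwdriver instead, and I redid it.

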